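# Bolt the tile-drying press

## Task

The lid of the plywood tile-drying press is ajar. Nothing needs gripping: with the fingertips press the lid down until it is fully shut, and only then push the black bolt knob along its L-shaped slot, first towards the keeper on the front of the box as far as the corner, then sideways all the way to the closed end of the short leg, so that the bolt is locked. Do not lift the lid, and leave the other things where they stand.

Things in the scene. Friction and masses are not known exactly. Their poses are not given: they have to be found in the camera images.
- press: fixed plywood box 220 (x) x 280 (y) x 80 mm high with a hinged plywood lid. Origin: centre of its underside, on the table. x points from its front (roughly facing the robot) to the hinge, y along the hinge, z up. Keeper: steel staple (inverted U, 52 mm wide along y) at x = -126, y = -15 mm, top 115 mm above the table; the bolt's tongue slides under it.
- lid (a joint): lid angle (rad): 0 = shut, flat on the box; grows as its front edge rises. Hinge axis along the box's y at x = +110, z = 80 mm. The lid is 225 mm deep, 284 wide, 12 thick; shut, its upper face is 92 mm above the table. The stiff hinge keeps the lid where it is left; about 2 to 6 N pressed down near the front edge closes it against its stop.
- bolt (a joint): travel of the bolt along the long leg (m): 0 = drawn back towards the hinge, 0.055 = knob at the slot's corner, bolt in the keeper. Positive is towards the box's front (-x of the box). Stiff, about 2 N, no spring: it stays where it is left. With 2 mm of play in the slot the pin stops against the front wall at about 0.057.
- knob (a joint): travel of the knob sideways along the short leg (m): 0 = in the long leg, about 0.038 = against the closed end of the short leg, locked. Positive is +y of the box. Possible only with the bolt at the corner. Stiff sliding, about 1.5 N, no spring.
- knob_center (a point): centre of the black bolt knob, an upright cylinder 22 mm in diameter and 26 mm high, standing on a 10 mm pin that is captive in the slot. It moves with lid, bolt and knob. With the lid shut its centre is 126 mm, its underside 113 mm and its top 139 mm above the table; its underside is 5 mm above the gate plate.
- slot_corner (a point): corner of the L-shaped slot, on its centre line, on the upper face of the steel gate plate on the lid (108 mm above the table when shut, 16 mm above the lid). Plate: box x -22 to +80, y -25 to +60 mm from here; low screw heads (2 mm) at its corners. Slot 14 mm wide; long leg 55 mm towards the hinge (box +x), short leg 36 mm towards box +y.
- slot_end (a point): end of the short leg, 36 mm to the box's +y side of the corner, on the plate's upper face
- lid_press (a point): a point on the lid's upper face where it can be pressed, bare wood: 20 mm behind the front edge and 95 mm to the box's -y side of the lid's middle (the gate plate and bolt are in the middle). It moves with the lid.
- brush_mug: bystander: white mug, 80 mm wide, 90 mm high, holding brushes up to about 195 mm high; origin at the centre of its underside
- enamel_mug: bystander: blue mug, 80 mm wide and high; origin at the centre of its underside
- tile_stack: bystander: stack of terracotta tiles, 80 x 80 x 32 mm; origin at the centre of its underside
- brush: bystander: a brush lying down; origin under its middle
- rib: bystander: flat wooden rib, 100 x 50 x 6 mm; origin at the centre of its underside

How it is judged:
By the outcome, as a careful person would: the job done as asked, in the order asked, and still so for the second after the job is handed in, with the robot touching nothing.
It also fails if it takes over 51 s, if anything falls off the work surface, if the arm or the gripper's body presses on something with over 40 N, if the wrist force passes 120 N, or if a joint passes its speed limit or range.

## Robot

A 6-joint arm with a two-finger parallel gripper is mounted at the origin on the work surface. World frame = base frame: x ahead of the robot, y to its left, z up, the work surface at z = 0. Lengths are in m, angles in degrees, forces in N, time in s.
With the tool pointing down it reaches from about 0.3 to 0.75 m from the base axis. Payload 8.5 kg.
Tool frame: the origin (TCP) lies at the very end of the fingers, on their centre line; the grasp point (between the pads) lies 19 mm behind it (env.pinch_z is the distance from the TCP to the grasp point, in m); z points along the fingers, y is the line along which they close (so a half turn about z gives the same grasp; the last joint's range is limited). The gripper opens to 85 mm and grips with 20 to 120 N. Pads are 22 mm wide; open, the fingers measure 114 mm over their backs; the gripper's body (76 mm by 85 mm) begins 54 mm behind the grasp point. The pads swing forward as they close: fully open they stand 13 mm farther back than shut.
Start: joints at [58.253, 21.807, 74.336, -0, 83.858, -12.336], TCP at [0.183, 0.519, 0.231] pointing down, gripper open.
Joint ranges: [-178.18, 178.18], [-50.72, 133.34], [12.68, 142.11], [-81.47, 261.47], [9.98, 163.14], [-165.26, 165.26]. Speed limits (degrees/s): [136.94, 136.94, 180, 180, 180, 180].

## Interface

Orientations are given as a 3x3 rotation matrix whose columns are the frame's x, y, z axes.
In Python, from rig import env, viewer gives the robot as it stands.
- The arm moves only by the tool drive_tool, never from a script. Its argument "series" is a list of rows, each a list of 3 entries, a list of its own where there are three numbers: the shift along the tool's x, y, z in m, then the turn about the tool's z in degrees, then the finger opening in m, from 0 to 0.0854. A call has 1 to 20 rows; each row is the pose to reach, as a shift and turn from the pose commanded when the call began, along the tool's axes at that moment; what a row does not reach only later rows make up. A row lasts 1/10 s, in which the tool goes at most 50 mm and 8.59 degrees, less where a joint would pass 70% of its speed; a pose out of reach is approached as far as the arm can. A call with a gripper value outside its range is refused whole. The fingers move at their own pace and stop on an object; "newtons" is the grip in N (left out, the last holds). Time passes only in rows, so rows that repeat a pose let the fingers close. It gives the time, the measured TCP pose, the force, the opening and the grip force at its end, in the units of the state.
- env.observe(): the state, without advancing time (a new reading comes with each control period).
- viewer.get_image(name): name is "scene" or "top" or "wrist"; returns a dict with "img" (400x640x3 uint8, red, green, blue), "depth" (400x640 float32, m along the optical axis (not along the pixel's ray), 0 where there is no reading), "camera_matrix" (3x3 intrinsics, pixels), "distortion" ([k1, k2, p1, p2, k3] as OpenCV has them; the pictures are not rectified), "rvec" (rotation vector, rad) and "tvec" (3), from world to camera coordinates, as OpenCV has them. Camera axes: x right, y down, z forward; pixel columns grow to the right and rows downward; lengths in m; the calibration is good to about 2 mm. A picture is of the moment at which its call begins.
- env.close_job(): hands the job in; it is judged then, once.
The state is a dict: "time_s": time; "q": joint angles; "qvel": joint speeds; "joint_efforts": joint torques, N m; "position": TCP position; "tool_rot": TCP orientation; "ft_force": force on the tool from outside, world axes, zero at the start; "wrist_torque": the same for the moment, N m; "grip_width": finger opening in m; "gripper_force": force on a finger pad.
Only numpy, scipy, OpenCV 4.12 (cv2) and the standard library are available. Lean on these libraries where they do the work, as an engineer would, in place of code of your own. Each camera call takes 0.05 s, during which the arm holds its last target. There are 200 camera calls.

## Working session

There is one attempt and no reset: what is moved stays moved. The work goes in short steps, Python scripts to look and compute and a tool call to move; the robot and the scene stay as the last step left them, time stands still between calls to the robot, and variables do not carry over. Pictures are saved under pics/ and viewed, at most 11 in all, crops included, and the job is handed in when it is done.

Besides the shell and the picture viewer there is one more tool, called after "Emit:" as name([rows], argument=value, ...), one row to a line, values as JSON. drive_tool: Moves the arm, as the interface text tells. Its arguments: {"type":"object","properties":{"series":{"type":"array"},"newtons":{"type":"number"}},"required":["series"]}

```bash
mkdir -p pics; cat > h.py <<'E'
import numpy as np, cv2
from rig import env, viewer
def grab(n,f=None):
    d=viewer.get_image(n)
    if f: cv2.imwrite('pics/'+f,d['img'][:,:,::-1])
    return d
def ray(d,px):
    R=cv2.Rodrigues(np.array(d['rvec'],float))[0];t=np.array(d['tvec'],float).ravel()
    u=cv2.undistortPoints(np.array(px,float).reshape(-1,1,2),np.array(d['camera_matrix']),np.array(d['distortion'],float))[:,0]
    return -R.T@t,np.c_[u,np.ones(len(u))]@R
def onz(d,px,z):
    c,v=ray(d,px);return c+v*((z-c[2])/v[:,2])[:,None]
def bydepth(d,px):
    c,v=ray(d,px);return np.array([c+w*np.median(d['depth'][int(p[1])-1:int(p[1])+2,int(p[0])-1:int(p[0])+2]) for w,p in zip(v,px)])
E
python3 - <<'E'
from h import *
for n in('scene','top'):
    d=grab(n,n+'0.png');np.savez(n+'0.npz',**d)
s=env.observe();print(s['position'],s['tool_rot'],s['time_s'],s['ft_force'])
E
```

```text
[0.18267424 0.51850443 0.23078883] [[-9.43149776e-01  3.32367416e-01 -6.33059516e-04]
 [ 3.32367938e-01  9.43149165e-01 -1.09793336e-03]
 [ 2.32152280e-04 -1.24592429e-03 -9.99999197e-01]] 0.1 [0.08539121 0.80423202 0.53883568]
```

View pics/scene0.png

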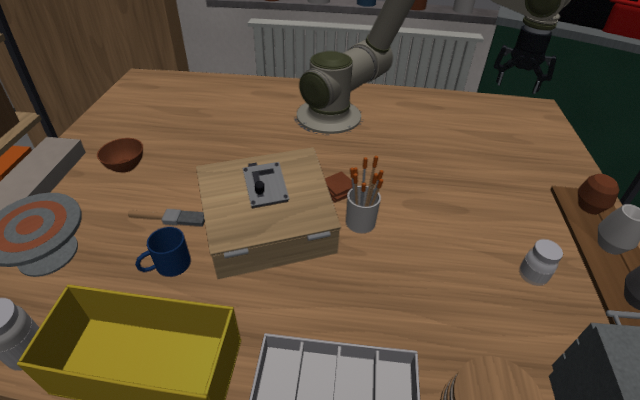

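View pics/top0.png

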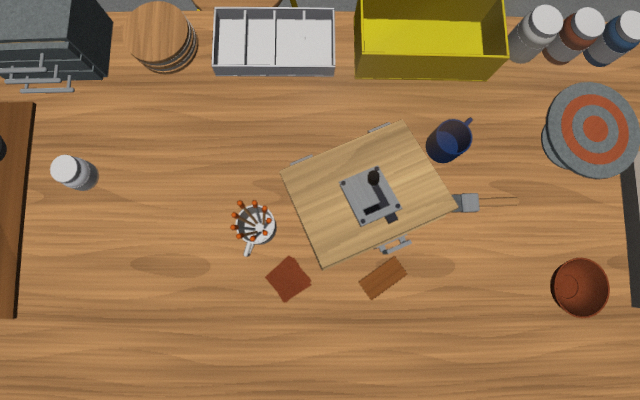

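The top view shows the lid with corners near (405,121), (457,207), (322,268) and (281,175). Its front faces the robot, at the bottom of the picture. The knob is at (374,178), the short leg runs about (383,205) to (365,212), and the keeper is at (396,245).

```bash
python3 - <<'E'
from h import *
np.set_printoptions(precision=4,suppress=True)
d=np.load('top0.npz')
cor=[(405,121),(457,207),(322,268),(281,175)]
c=np.array([370,195])
inn=[tuple(np.array(p)+0.12*(c-np.array(p))) for p in cor]
P=bydepth(d,inn);print(P)
# lid plane from several bare points
g=[(a,b) for a in range(285,455,3) for b in range(125,265,3) if cv2.pointPolygonTest(np.array(inn,np.float32),(a,b),False)>0 and not(335<a<405 and 160<b<228)]
Q=bydepth(d,g);A=np.c_[Q[:,:2],np.ones(len(Q))];k=np.linalg.lstsq(A,Q[:,2],rcond=None)[0]
r=Q[:,2]-A@k;print('plane',k,r.std(),'tilt',np.degrees(np.arctan(np.hypot(*k[:2]))),'updir yaw of hinge dir',np.degrees(np.arctan2(-k[1],-k[0])))
C,v=ray(d,cor)
n=np.array([-k[0],-k[1],1]);W=C+v*((k[2]-C@n)/(v@n))[:,None];print('corners',W)
print('front',np.linalg.norm(W[1]-W[2]),'depth',np.linalg.norm(W[0]-W[1]),np.linalg.norm(W[2]-W[3]))
print('yaw from edges',[np.degrees(np.arctan2(*(a-b)[1::-1])) for a,b in((W[0],W[1]),(W[3],W[2]))],[np.degrees(np.arctan2(*(a-b)[1::-1]))-90 for a,b in((W[2],W[1]),(W[3],W[0]))])
print('knob/slot', bydepth(d,[(374,172),(372,180),(383,205),(365,212),(396,245)]))
im=cv2.resize(d['img'][150:265,300:460,::-1],None,fx=5,fy=5,interpolation=cv2.INTER_CUBIC);cv2.imwrite('pics/crop.png',im)
E
```

```text
[[ 0.7018 -0.1715  0.0965]
 [ 0.5349 -0.2409  0.1536]
 [ 0.4343 -0.0143  0.1541]
 [ 0.5993  0.0551  0.0976]]
plane [-0.2876 -0.1261  0.2776] 0.0005802604213821149 tilt 17.433803907859307 updir yaw of hinge dir 23.679972830087564
corners [[ 0.7226 -0.182   0.0927]
 [ 0.5317 -0.2596  0.1574]
 [ 0.4183 -0.0035  0.1577]
 [ 0.6049  0.077   0.0939]]
front 0.2800819102243322 depth 0.21598226628586248 0.21302251510692646
yaw from edges [np.float64(22.130205036070965), np.float64(23.342115352394774)] [np.float64(23.882422418942838), np.float64(24.434870786739324)]
knob/slot [[ 0.5959 -0.1008  0.168 ]
 [ 0.5803 -0.0965  0.1692]
 [ 0.5365 -0.1202  0.1474]
 [ 0.5239 -0.0868  0.1394]
 [ 0.4665 -0.1763 -0.0013]]
```

View pics/crop.png

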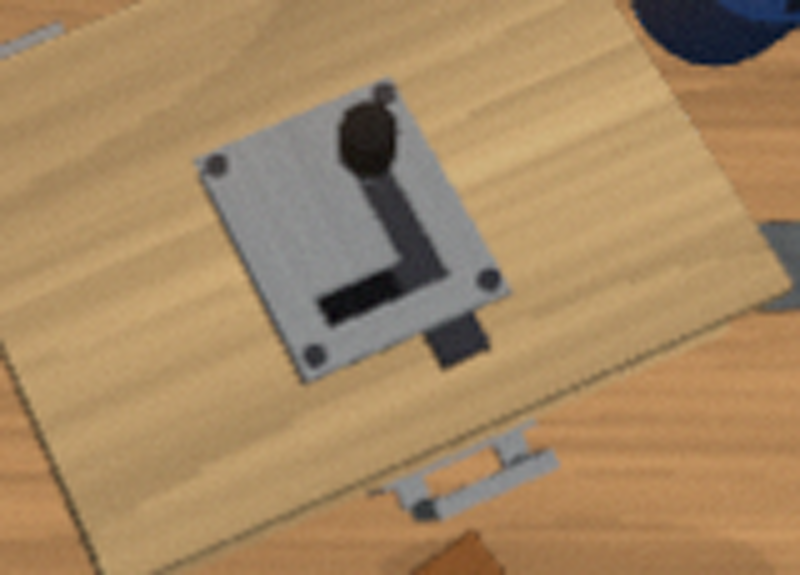

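```bash
cat > plan.py <<'E'
from h import *
np.set_printoptions(precision=4,suppress=True)
d=np.load('top0.npz')
yaw=np.radians(23.8);th=np.radians(17.43)
ex=np.array([np.cos(yaw),np.sin(yaw),0]);ey=np.array([-ex[1],ex[0],0]);ez=np.array([0,0,1.])
B=np.c_[ex,ey,ez]
Ry=cv2.Rodrigues(np.array([0,th,0]))[0]
H=np.array([.11,0,.08])
def lid2box(p):return H+Ry@(np.array(p)-H)   # p in box frame when shut
W=np.array([[.7226,-.182,.0927],[.5317,-.2596,.1574],[.4183,-.0035,.1577],[.6049,.077,.0939]])
L=[(.11,-.142,.092),(-.115,-.142,.092),(-.115,.142,.092),(.11,.142,.092)]
E=np.array([w-B@lid2box(p) for w,p in zip(W,L)]);O=E.mean(0);O[2]=0
def shut(px,h): # pixel on lid-fixed plane at shut height h -> shut box coords
    c,v=ray(d,[px]);c=Ry.T@(B.T@(c-O)-H)+H;v=Ry.T@B.T@v[0];return c+v*(h-c[2])/v[2]
def tocmd(pb,R,p): return R.T@(O+B@np.array(pb)-p)
E
python3 - <<'E'
from plan import *
print(E,O)
f=lambda a,b:(300+(a-2)/5,150+(b-2)/5)
for n,p,h in(('corner',f(423,267),.108),('end',f(333,308),.108),('knobtop',f(368,130),.139),('plate1',f(200,162),.108),('p2',f(393,80),.108),('p3',f(508,292),.108),('p4',f(306,380),.108)):print(n,shut(p,h))
s=env.observe();R=np.array(s['tool_rot']);p=s['position']
print('turn',np.degrees(np.arctan2(R[1,0],R[0,0]))-203.8+0)
for q in((-.085,-.095,.22),(-.085,-.095,.17)):print(q,O+B@np.array(q),tocmd(q,R,p))
E
```

```text
[[ 0.5614 -0.0979  0.0013]
 [ 0.5669 -0.0889 -0.0014]
 [ 0.5681 -0.0926 -0.0011]
 [ 0.5583 -0.0988  0.0025]] [ 0.5636 -0.0946  0.    ]
corner [-0.0487 -0.0146  0.108 ]
end [-0.0492  0.0232  0.108 ]
knobtop [-0.0017 -0.014   0.139 ]
plate1 [0.0285 0.0424 0.108 ]
p2 [ 0.028  -0.0408  0.108 ]
p3 [-0.0715 -0.0384  0.108 ]
p4 [-0.0709  0.0448  0.108 ]
turn -43.21256340293138
(-0.085, -0.095, 0.22) [ 0.5242 -0.2158  0.22  ] [-0.5662 -0.579   0.0114]
(-0.085, -0.095, 0.17) [ 0.5242 -0.2158  0.17  ] [-0.5662 -0.5789  0.0614]
```

Emit:
drive_tool([
  [[0, 0, -0.03], 8, 0],
  [[0, 0, -0.06], 16, 0],
  [[-0.03, -0.03, -0.06], 24, 0],
  [[-0.065, -0.065, -0.06], 30, 0],
  [[-0.1, -0.1, -0.06], 36, 0],
  [[-0.135, -0.135, -0.06], 42, 0],
  [[-0.17, -0.17, -0.06], 46.8, 0],
  [[-0.205, -0.205, -0.06], 46.8, 0],
  [[-0.24, -0.24, -0.06], 46.8, 0],
  [[-0.275, -0.275, -0.06], 46.8, 0],
  [[-0.31, -0.31, -0.06], 46.8, 0],
  [[-0.345, -0.35, -0.06], 46.8, 0],
  [[-0.38, -0.385, -0.06], 46.8, 0],
  [[-0.415, -0.42, -0.06], 46.8, 0],
  [[-0.45, -0.455, -0.06], 46.8, 0],
  [[-0.485, -0.49, -0.06], 46.8, 0],
  [[-0.52, -0.53, -0.06], 46.8, 0],
  [[-0.55, -0.56, -0.04], 46.8, 0],
  [[-0.566, -0.579, -0.02], 46.8, 0],
  [[-0.566, -0.579, 0.0], 46.8, 0],
])

```text
time_s: 2.1
position: [0.5246, -0.2186, 0.2291]
tool_rot: [[-0.4, 0.916, -0.001], [0.916, 0.4, 0.0], [0.001, -0.001, -1.0]]
ft_force: [0.1, 0.9, -0.4]
grip_width: 0.0002
gripper_force: 0.0
```

```bash
python3 - <<'E'
from plan import *
s=env.observe();R=np.array(s['tool_rot']);p=s['position']
print(R,p,B.T@(p-O),s['ft_force'],tocmd((-.085,-.095,.17),R,p))
d=grab('wrist','w1.png')
E
```

```text
[[-0.4004  0.9163 -0.0013]
 [ 0.9163  0.4004  0.0004]
 [ 0.0009 -0.0011 -1.    ]] [ 0.5246 -0.2186  0.2291] [-0.0858 -0.0977  0.2291] [ 0.092   0.9095 -0.4398] [0.0027 0.0008 0.0591]
```

View pics/w1.png

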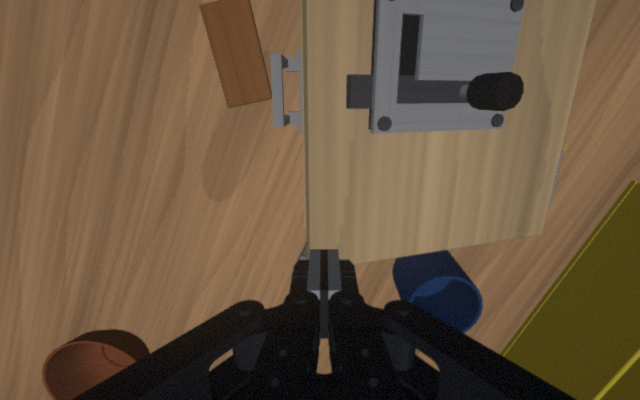

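The tip is over the bare wood on the lid's -y side, near the front edge. The knob is at (495,92) and the keeper at (283,90), clear of the fingers.

Emit:
drive_tool([
  [[0.003, 0, 0.03], 0, 0],
  [[0.003, 0, 0.06], 0, 0],
  [[0.003, 0, 0.07], 0, 0],
  [[0.003, 0, 0.078], 0, 0],
  [[0.003, 0, 0.084], 0, 0],
  [[0.003, 0, 0.09], 0, 0],
  [[0.003, 0, 0.096], 0, 0],
  [[0.003, 0, 0.102], 0, 0],
  [[0.003, 0, 0.108], 0, 0],
  [[0.003, 0, 0.114], 0, 0],
  [[0.003, 0, 0.12], 0, 0],
  [[0.003, 0, 0.124], 0, 0],
  [[0.003, 0, 0.128], 0, 0],
  [[0.003, 0, 0.131], 0, 0],
  [[0.003, 0, 0.133], 0, 0],
  [[0.003, 0, 0.134], 0, 0],
  [[0.003, 0, 0.134], 0, 0],
])

```text
time_s: 3.85
position: [0.523, -0.2127, 0.0973]
tool_rot: [[-0.403, 0.915, 0.0], [0.915, 0.403, 0.0], [0.0, 0.0, -1.0]]
ft_force: [0.1, 0.0, 0.1]
grip_width: -0.0004
gripper_force: 0.0
```

Emit:
drive_tool([
  [[0, 0, 0.002], 0, 0],
  [[0, 0, 0.004], 0, 0],
  [[0, 0, 0.006], 0, 0],
  [[0, 0, 0.007], 0, 0],
  [[0, 0, 0.008], 0, 0],
  [[0, 0, 0.008], 0, 0],
])

```text
time_s: 4.45
position: [0.5231, -0.2129, 0.0917]
tool_rot: [[-0.404, 0.915, 0.002], [0.915, 0.404, -0.002], [-0.002, 0.001, -1.0]]
ft_force: [-7.1, 3.2, 21.5]
grip_width: 0.0001
gripper_force: 11.1
```

```bash
python3 - <<'E'
from plan import *
s=env.observe();print(s['position'],B.T@(s['position']-O),s['ft_force'])
d=grab('scene');a=d['img'][130:290,110:400,::-1];b=grab('wrist')['img'][:,:,::-1]
a=cv2.resize(a,(640,353));cv2.imwrite('pics/c2.png',cv2.resize(np.vstack([a,b]),None,fx=.79,fy=.79))
E
```

```text
[ 0.5231 -0.2129  0.0917] [-0.0848 -0.0919  0.0917] [-7.0696  3.1758 21.4806]
```

View pics/c2.png

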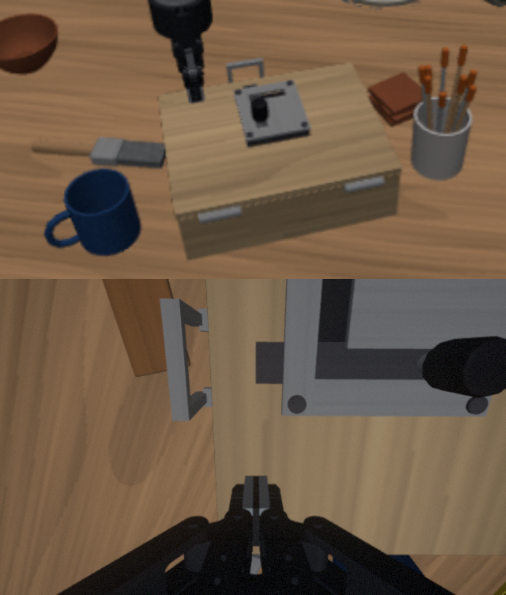

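The lid is flat on the box, with 21 N at z = 91.7 mm, which is the shut height. I'll lift off and relocate the knob.

Emit:
drive_tool([
  [[0, 0, -0.01], 0, 0],
  [[0, 0, -0.04], 0, 0],
  [[0, 0, -0.08], 0, 0],
  [[0, 0, -0.1], 0, 0],
  [[0, 0, -0.1], 0, 0],
  [[0, 0, -0.1], 0, 0],
])

```text
time_s: 5.15
position: [0.5228, -0.2126, 0.1888]
tool_rot: [[-0.403, 0.915, -0.0], [0.915, 0.403, 0.0], [0.0, -0.0, -1.0]]
ft_force: [-0.2, -0.1, -0.5]
grip_width: 0.0001
gripper_force: 0.0
```

```bash
cat > look.py <<'E'
from plan import *
import sys
s=env.observe();print(s['time_s'],s['position'],B.T@(s['position']-O),s['ft_force'])
for n in('wrist','top'):
    d=grab(n,n+sys.argv[1]+'.png');np.savez(n+sys.argv[1]+'.npz',**d)
t=cv2.resize(d['img'][110:280,265:475,::-1],(640,518));cv2.imwrite('pics/t'+sys.argv[1]+'.png',t)
E
python3 look.py 3
```

```text
5.15 [ 0.5228 -0.2126  0.1888] [-0.085  -0.0915  0.1888] [-0.2059 -0.0683 -0.4584]
```

View pics/wrist3.png

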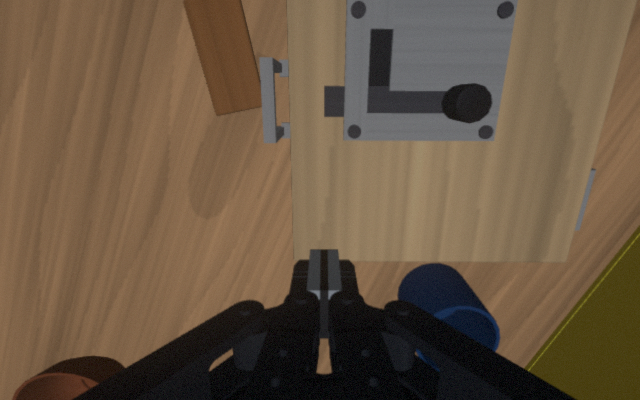

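Wrist view: the lid is shut. The slot corner is at (379,101), the short leg end at (381,30), the knob top at about (473,102), the plate's front-right corner at (345,139) and its rear-right corner at (494,140).

```bash
python3 - <<'E'
from plan import *
d=np.load('wrist3.npz')
g=lambda px,z:(onz(d,px,z)-O)@B
print('plate',g([(379,101),(381,30),(345,139),(494,140),(347,5)],.108))
print('knobtop',g([(475,102)],.139),'lidfront',g([(289,30),(295,250)],.092),'keeper',g([(268,100)],.115))
m=(d['img'].max(2)<45).astype(np.uint8);m[:, :435]=0;m[:70]=0;m[135:]=0;m[:,500:]=0
x,y,w,h=cv2.boundingRect(m);print(x,y,w,h)
E
```

```text
plate [[-0.0497 -0.017   0.108 ]
 [-0.0507  0.0245  0.108 ]
 [-0.0714 -0.0416  0.108 ]
 [ 0.0294 -0.0424  0.108 ]
 [-0.0718  0.0379  0.108 ]]
knobtop [[-0.0008 -0.0169  0.139 ]] lidfront [[-0.1085  0.0271  0.092 ]
 [-0.1091 -0.133   0.092 ]] keeper [[-0.121  -0.0162  0.115 ]]
441 84 50 39
```

Emit:
drive_tool([
  [[0.02, 0.035, 0], 0, 0],
  [[0.04, 0.07, 0], 0, 0],
  [[0.06, 0.105, 0], 0, 0],
  [[0.075, 0.129, 0], 0, 0],
  [[0.075, 0.129, 0.0], 0, 0],
  [[0.075, 0.129, 0.02], 0, 0],
  [[0.075, 0.129, 0.04], 0, 0],
  [[0.075, 0.129, 0.055], 0, 0],
  [[0.075, 0.129, 0.065], 0, 0],
  [[0.075, 0.129, 0.07], 0, 0],
  [[0.075, 0.129, 0.07], 0, 0],
  [[0.075, 0.129, 0.07], 0, 0],
])

```text
time_s: 6.45
position: [0.611, -0.0923, 0.1199]
tool_rot: [[-0.403, 0.915, 0.001], [0.915, 0.403, -0.0], [-0.001, 0.001, -1.0]]
ft_force: [0.1, -0.9, -0.5]
grip_width: 0.0
gripper_force: 0.0
```

```bash
python3 look.py 4
```

```text
6.45 [ 0.611  -0.0923  0.1199] [ 0.0442 -0.017   0.1199] [ 0.082  -0.8732 -0.4711]
```

View pics/wrist4.png

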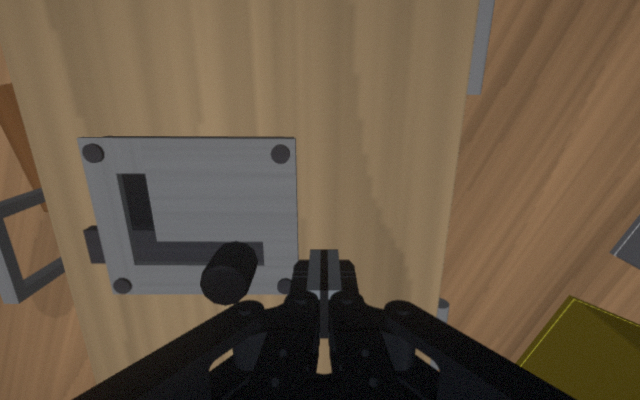

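The fingers are behind the knob (knob base about (237,255), tip (323,255)) and aligned with the long leg. Pushing.

Emit:
drive_tool([
  [[0, -0.01, 0], 0, 0],
  [[0, -0.016, 0], 0, 0],
  [[0, -0.022, 0], 0, 0],
  [[0, -0.028, 0], 0, 0],
  [[0, -0.034, 0], 0, 0],
  [[0, -0.04, 0], 0, 0],
  [[0, -0.046, 0], 0, 0],
  [[0, -0.05, 0], 0, 0],
  [[0, -0.054, 0], 0, 0],
  [[0, -0.058, 0], 0, 0],
  [[0, -0.061, 0], 0, 0],
  [[0, -0.063, 0], 0, 0],
  [[0, -0.063, 0], 0, 0],
])

```text
time_s: 7.85
position: [0.5528, -0.1176, 0.1193]
tool_rot: [[-0.403, 0.915, -0.0], [0.915, 0.403, -0.0], [0.0, -0.0, -1.0]]
ft_force: [0.8, 1.4, -0.6]
grip_width: -0.0002
gripper_force: 0.3
```

```bash
python3 look.py 5
```

```text
7.85 [ 0.5528 -0.1176  0.1193] [-0.0192 -0.0168  0.1193] [ 0.7696  1.4414 -0.6305]
```

View pics/wrist5.png

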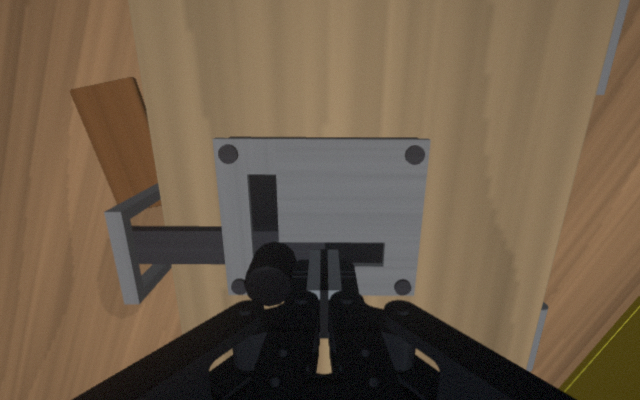

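The tongue has reached the keeper and the knob (270,260) is close to the corner. I'll creep on until the wall stops it.

Emit:
drive_tool([
  [[0, -0.001, 0], 0, 0],
  [[0, -0.002, 0], 0, 0],
  [[0, -0.003, 0], 0, 0],
  [[0, -0.004, 0], 0, 0],
  [[0, -0.005, 0], 0, 0],
  [[0, -0.005, 0], 0, 0],
])

```text
time_s: 8.55
position: [0.5484, -0.1196, 0.1193]
tool_rot: [[-0.403, 0.915, -0.0], [0.915, 0.403, 0.0], [0.0, -0.0, -1.0]]
ft_force: [0.6, 0.9, -0.9]
grip_width: 0.0003
gripper_force: 0.7
```

Emit:
drive_tool([
  [[0, -0.001, 0], 0, 0],
  [[0, -0.002, 0], 0, 0],
  [[0, -0.003, 0], 0, 0],
  [[0, -0.003, 0], 0, 0],
])

```text
time_s: 8.95
position: [0.5456, -0.1208, 0.1193]
tool_rot: [[-0.403, 0.915, -0.0], [0.915, 0.403, 0.0], [0.0, -0.0, -1.0]]
ft_force: [1.3, 0.5, -0.7]
grip_width: 0.0001
gripper_force: 0.7
```

```bash
python3 look.py 6
```

```text
8.95 [ 0.5456 -0.1208  0.1193] [-0.0271 -0.0167  0.1193] [ 1.2633  0.5492 -0.7197]
```

View pics/wrist6.png

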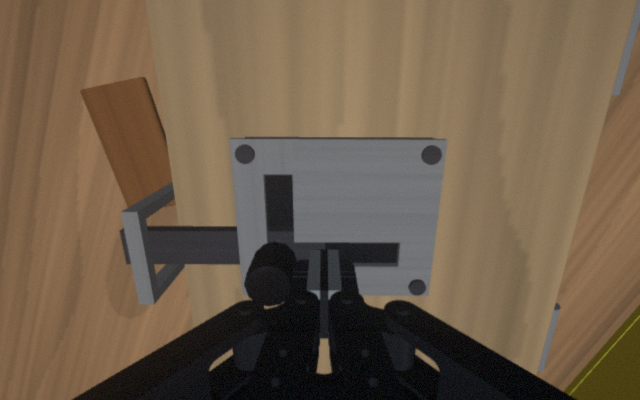

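Not at the wall yet: the force is still only the sliding friction. The knob is beside the short leg (column about 280). Continuing.

Emit:
drive_tool([
  [[0, -0.001, 0], 0, 0],
  [[0, -0.002, 0], 0, 0],
  [[0, -0.003, 0], 0, 0],
  [[0, -0.003, 0], 0, 0],
])

```text
time_s: 9.45
position: [0.5446, -0.1213, 0.1195]
tool_rot: [[-0.403, 0.915, 0.004], [0.915, 0.403, 0.001], [-0.001, 0.004, -1.0]]
ft_force: [9.7, 4.1, -2.9]
grip_width: 0.0
gripper_force: 5.6
```

The wall is reached (10 N). Next I back off and go round to the knob's -y side.

Emit:
drive_tool([
  [[0, 0.008, 0], 0, 0],
  [[0, 0.017, 0], 0, 0],
  [[0, 0.017, 0], 0, 0],
  [[-0.012, 0.017, 0], 0, 0],
  [[-0.024, 0.017, 0], 0, 0],
  [[-0.034, 0.017, 0], 0, 0],
  [[-0.034, 0.017, 0], 0, 0],
  [[-0.034, 0.005, 0], 0, 0],
  [[-0.034, -0.008, 0], 0, 0],
  [[-0.034, -0.021, 0], 0, 0],
  [[-0.034, -0.021, 0], 0, 0],
  [[-0.034, -0.021, 0], 0, 0],
])

```text
time_s: 10.65
position: [0.5373, -0.1617, 0.1197]
tool_rot: [[-0.403, 0.915, 0.0], [0.915, 0.403, -0.0], [-0.0, 0.0, -1.0]]
ft_force: [-0.4, -0.1, 0.1]
grip_width: -0.0001
gripper_force: 0.0
```

```bash
python3 look.py 7
```

```text
10.65 [ 0.5373 -0.1617  0.1197] [-0.0512 -0.0508  0.1197] [-0.4297 -0.0971  0.0995]
```

View pics/wrist7.png

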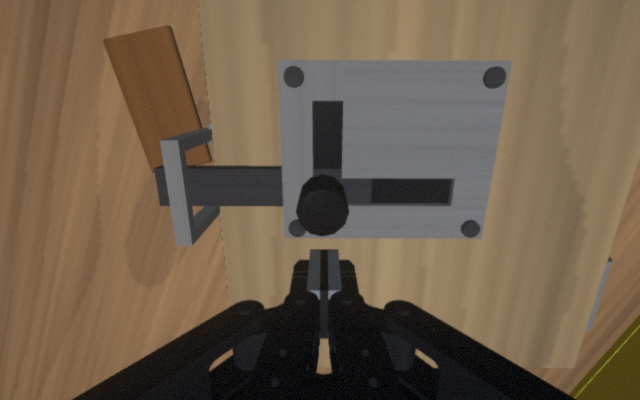

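The knob (322,205) is at the corner, with the tongue under the keeper and the fingers lined up below it. Pushing sideways (+tool x).

Emit:
drive_tool([
  [[0.008, 0, 0], 0, 0],
  [[0.013, 0, 0], 0, 0],
  [[0.018, 0, 0], 0, 0],
  [[0.022, 0, 0], 0, 0],
  [[0.026, 0, 0], 0, 0],
  [[0.03, 0, 0], 0, 0],
  [[0.034, 0, 0], 0, 0],
  [[0.038, 0, 0], 0, 0],
  [[0.041, 0, 0], 0, 0],
  [[0.044, 0, 0], 0, 0],
  [[0.046, 0, 0], 0, 0],
  [[0.046, 0, 0], 0, 0],
])

```text
time_s: 11.95
position: [0.5187, -0.119, 0.1193]
tool_rot: [[-0.404, 0.915, -0.001], [0.915, 0.404, 0.0], [0.001, -0.0, -1.0]]
ft_force: [1.0, 0.0, 0.2]
grip_width: 0.0002
gripper_force: 0.2
```

Emit:
drive_tool([
  [[0.001, 0, 0], 0, 0],
  [[0.002, 0, 0], 0, 0],
  [[0.003, 0, 0], 0, 0],
  [[0.004, 0, 0], 0, 0],
  [[0.005, 0, 0], 0, 0],
  [[0.005, 0, 0], 0, 0],
])

```text
time_s: 12.55
position: [0.517, -0.115, 0.1194]
tool_rot: [[-0.403, 0.915, 0.0], [0.915, 0.403, -0.0], [-0.0, -0.0, -1.0]]
ft_force: [1.1, -3.5, -0.2]
grip_width: 0.0002
gripper_force: 1.8
```

Emit:
drive_tool([
  [[0.001, 0, 0], 0, 0],
  [[0.002, 0, 0], 0, 0],
  [[0.003, 0, 0], 0, 0],
  [[0.003, 0, 0], 0, 0],
])

```text
time_s: 12.95
position: [0.5168, -0.1143, 0.1196]
tool_rot: [[-0.403, 0.915, 0.003], [0.915, 0.403, -0.004], [-0.005, 0.001, -1.0]]
ft_force: [4.8, -13.3, -3.0]
grip_width: 0.0002
gripper_force: 6.8
```

Hard stop (14 N). I'll back off, lift clear and check.

Emit:
drive_tool([
  [[-0.01, 0, 0], 0, 0],
  [[-0.025, 0, 0], 0, 0],
  [[-0.04, 0, 0], 0, 0],
  [[-0.04, 0, -0.03], 0, 0],
  [[-0.04, 0, -0.07], 0, 0],
  [[-0.04, 0, -0.1], 0, 0],
  [[-0.04, 0, -0.1], 0, 0],
  [[-0.04, 0, -0.1], 0, 0],
])

```text
time_s: 13.75
position: [0.532, -0.1491, 0.2192]
tool_rot: [[-0.403, 0.915, 0.0], [0.915, 0.403, 0.0], [0.0, 0.0, -1.0]]
ft_force: [-0.1, 0.2, -0.1]
grip_width: 0.0002
gripper_force: 0.0
```

```bash
python3 look.py 8; python3 - <<'E'
from plan import *
a=np.load('scene0.npz')['img'][130:290,110:400,::-1]
d=grab('scene');a=cv2.resize(d['img'][130:290,110:400,::-1],(480,265));b=cv2.resize(cv2.imread('pics/wrist8.png'),(480,300))
cv2.imwrite('pics/fin.png',np.vstack([a,b]))
E
```

```text
13.75 [ 0.532  -0.1491  0.2192] [-0.051  -0.0372  0.2192] [-0.1235  0.1785 -0.1456]
```

View pics/fin.png

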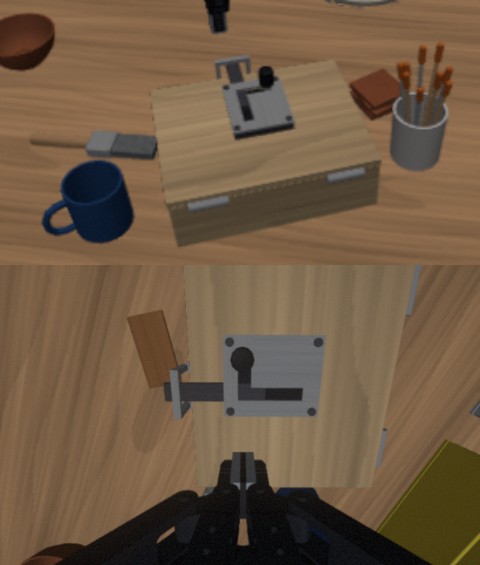

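The knob sits at the closed end of the short leg (242,358), the tongue is in the keeper, the lid is shut, and the other things are where they were.

```bash
python3 -c "
from rig import env
print(env.close_job())"
```

```text
the job is handed in; nothing more can be done
None
```

The lid is fully shut and the bolt is locked, with the knob at the closed end of the short leg; I handed the job in with the arm clear at 13.8 s, and the other things look undisturbed.

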